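# Stow the pencil tin under the desk riser

## Task

Slide the long, flat metal pencil tin endways under the low wooden riser, into its empty bay, until about 7 cm of the tin is left sticking out at the front to take hold of. Leave it flat on the desk, straight and about midway between the bay's sides, and do not disturb the glasses case and the small drive that lie with it.

Things in the scene. Friction and masses are not known exactly. Their poses are not given: they have to be found in the camera images.
- tin_center (a point): Pencil tin: a plain closed aluminium box 160 mm long, 52 mm wide and 28 mm high with a dark lid seam, about 0.16 kg, lying flat on the desk. The point is its centre, 14 mm above its underside. Its x axis runs along its length, y across its width, z up. Its two ends are alike; either may go in first.
- riser: Low wooden riser fixed to the desk, 400 mm wide, 220 deep, 50 high, with two bays open to the robot. Origin: on the desk at the middle of the front edge (mouth) of the empty bay, on the robot's left; x points into the bay, y left along the edge, z up. This bay: 180 wide, 38 high under a 12 thick board. Books fill the other bay, 15 proud. Laptop on top, 60 back from the edge, top at 66.
- glasses_center (a point): Glasses case: black rounded box 155 mm long, 60 mm wide, 48 mm high, too tall for the riser; to be left alone. The point is its centre, 24 mm above its underside, x along its length.
- drive_center (a point): Small portable drive: flat aluminium box 95 mm long, 68 mm wide, 18 mm high with a black seam; to be left alone. The point is its centre, 9 mm above its underside, x along its length. The tin, the case and the drive lie side by side, lengthwise away from the robot, in any order, about 150 mm apart between centres.

How it is judged:
By the outcome, as a careful person would: the job done as asked, in the order asked, and still so for the second after the job is handed in, with the robot touching nothing.
It also fails if it takes over 48 s, if anything falls off the work surface, if the arm or the gripper's body presses on something with over 40 N, if the wrist force passes 120 N, or if a joint passes its speed limit or range.

## Robot

A 6-joint arm with a two-finger parallel gripper is mounted at the origin on the work surface. World frame = base frame: x ahead of the robot, y to its left, z up, the work surface at z = 0. Lengths are in m, angles in rad, forces in N, time in s.
With the tool pointing down it reaches from about 0.375 to 0.925 m from the base axis. Payload 5.7 kg.
Tool frame: the origin (TCP) lies midway between the tips of the shut fingers; the grasp point (between the pads) lies 19 mm behind it; z points along the fingers, x is the direction in which the jaws open and shut, and the axes are right-handed (so a half turn about z gives the same grasp; the last joint's range is limited). The gripper opens to 88 mm and grips with 3 to 60 N. Pads are 20 mm wide; open, the fingers measure 115 mm over their backs; the gripper's body (75 mm by 178 mm) begins 61 mm behind the grasp point.
Start: joints at [-1.331, 0.359, 1.51, -0, 1.272, -0.115], TCP at [0.208, -0.563, 0.202] pointing down, gripper open.
Joint ranges: [-2.97, 2.97], [-1.01, 2.36], [0.21, 2.38], [-0.96, 4.11], [0.2, 2.71], [-2.98, 2.98]. Speed limits (rad/s): [2.39, 2.39, 3.14, 3.14, 3.14, 3.14].

## Interface

Orientations are given as a unit quaternion [x, y, z, w].
In Python, from bench import move_ptp, servo_line, goto_joints, move_gripper, sleep, inverse_kinematics, capture, PlanningError, close_job, spot_in, silhouettes, current_clock, current_joint_pos, current_qvel, current_joint_torque, current_position, current_orientation, current_force, current_torque, current_finger_gap gives the robot as it stands. Calls block until the motion is done:
- move_ptp(position, orientation): joint-space move of the TCP to a pose.
- servo_line(position, orientation=None, rate=0.15, contact_N=None): straight line of the TCP; orientation=None keeps the orientation; rate is the mean speed in m/s. With contact_N (N) it stops when the force on the tool has changed by that much, and returns True; else False.
- goto_joints(angles): joint-space move.
- move_gripper(opening): finger opening in m; the grip force is fixed at half the most; returns when the fingers have stopped.
- sleep(seconds).
- inverse_kinematics(position, orientation): joint angles nearest the present ones, or None.
- capture(name): name is "side" or "top" or "wrist"; returns a dict with "image" (384x512x3 uint8, blue, green, red), "range_z" (384x512 float32, m along the optical axis (not along the pixel's ray), 0 where there is no reading), "intrinsics" (3x3 intrinsics, pixels), "R" (3x3) and "t" (3): a world point X has camera coordinates R X + t. Camera axes: x right, y down, z forward; pixel columns grow to the right and rows downward; lengths in m; the calibration is good to about 2 mm. A picture is of the moment at which its call begins.
A pose or a line that the arm cannot do raises PlanningError and nothing moves.
- close_job(): hands the job in, once; it reports no verdict.
Trained networks look in the newest picture that a camera, given by its name, has taken for a name from the list of things; names that differ only in an ending like _2 or _b are one class to them, and where a whole thing is asked for, a point or a joint stands for the part that bears it (a point fixed in the world has none). Each returns a list of dicts, best first, with "conf" (0 to 1); they miss things now and then, are a little off and sometimes report something else, mostly with a low value. They report only what shows in the picture. A call takes as long as a camera call.
- spot_in(camera, query): "xy" ([column, row] in pixels, amid what is visible of it).
- silhouettes(camera, query): "region" (384x512 bool, what is visible of it) and "xy" ([column, row] in pixels, amid what is visible of it).
Readings, each from a call of its own:
- current_clock(): time.
- current_joint_pos(): joint angles.
- current_qvel(): joint speeds.
- current_joint_torque(): joint torques, N m.
- current_position(): TCP position.
- current_orientation(): TCP orientation.
- current_force(): force on the tool from outside, world axes, zero at the start.
- current_torque(): the same for the moment, N m.
- current_finger_gap(): finger opening in m.
Only numpy, scipy, OpenCV 4.12 (cv2) and the standard library are available. Lean on these libraries where they do the work, as an engineer would, in place of code of your own. Each camera call takes 0.05 s, during which the arm holds its last target.

## Working session

There is one attempt and no reset: what is moved stays moved. The work goes in short steps, each a Python script; the robot and the scene stay as the last script left them, time stands still between calls to the robot, and variables do not carry over. Pictures are saved under pics/ and viewed, and the job is handed in when it is done.

```bash
ls; mkdir -p pics; cat > h.py <<'E'
import numpy as np, cv2
from bench import *
def save(cam,fn):
    c=capture(cam); cv2.imwrite('pics/'+fn,c['image']); return c
def pts(c,mask=None):
    K=c['intrinsics'];z=c['range_z'];v,u=np.nonzero((z>0) if mask is None else (mask&(z>0)))
    d=z[v,u];P=np.stack([(u-K[0,2])/K[0,0]*d,(v-K[1,2])/K[1,1]*d,d],1)
    return (P-c['t'])@c['R']   # R^T (P-t)
E
python3 - <<'E'
from h import *
np.set_printoptions(precision=4,suppress=True)
print(current_clock(),current_joint_pos(),current_position(),current_orientation(),current_finger_gap())
for cam in ('top','side','wrist'):
    c=save(cam,cam+'0.png')
    print(cam,'cam pos',-c['R'].T@c['t'],'fwd',c['R'][2])
    for q in ('tin_center','riser','glasses_center','drive_center'):
        for s in silhouettes(cam,q)[:3]:
            P=pts(c,s['region'])
            print(q,round(s['conf'],2),np.round(s['xy']),s['region'].sum(), np.percentile(P,[2,50,98],axis=0).tolist() if len(P) else None)
print(current_clock())
E
```

```text
pics
0.0 [-1.3311  0.3595  1.5114  0.      1.2725 -0.1151] [ 0.2083 -0.5619  0.2013] [ 0.8208 -0.5712 -0.0007 -0.0006] 0.08757079305200242
top cam pos [ 0.4446 -0.0798  0.7835] fwd [ 0.1624  0.0036 -0.9867]
tin_center 0.92 [390. 243.] 2394 [[0.40760572004145257, -0.35918718680029765, 0.009152277995613346], [0.48114564192037823, -0.331816318782879, 0.027789278397262578], [0.5585591430882181, -0.3092009770332872, 0.030776685314309955]]
riser 0.55 [190.  98.] 25578 [[0.6390540936702648, -0.12626876653624466, 0.026446885433360278], [0.7588784041667869, 0.054467538940358835, 0.06502184882424726], [0.8989289191762716, 0.253430447854217, 0.06891503868863395]]
glasses_center 0.89 [239. 241.] 2485 [[0.41124044126783876, -0.07407796037241603, 0.024708333150145107], [0.4809003584365503, -0.04096659734324805, 0.04619556858977756], [0.5538165780513394, -0.00642303492483755, 0.04984650833878765]]
drive_center 0.6 [313. 246.] 1687 [[0.4310028314192276, -0.21747854171845032, 0.014145914026937085], [0.47543537814840314, -0.18396071867575314, 0.017748312865235323], [0.5205020380889903, -0.149485972146
[... 624 characters left out ...]
877933, 0.009442467118352062], [0.4754126548021203, -0.05714273742094525, 0.043863175502102794], [0.5540763752019514, -0.01862007283282261, 0.049305172534470185]]
glasses_center 0.69 [286. 319.] 3194 [[0.4043745551240949, -0.3629590120628266, 0.006552461303552742], [0.47429265620905126, -0.3414089067076338, 0.027971816009310972], [0.5579883968801744, -0.3121765142712987, 0.030409608178692586]]
drive_center 0.6 [245. 254.] 1627 [[0.4299385219698638, -0.22175219370704827, 0.0023183815589400245], [0.4735357819795348, -0.1917429284380012, 0.0176615622908649], [0.523495200176297, -0.1543351701376533, 0.020009169022140446]]
wrist cam pos [ 0.2783 -0.5375  0.3851] fwd [-0.2534 -0.0927 -0.9629]
0.75
```

View pics/top0.png

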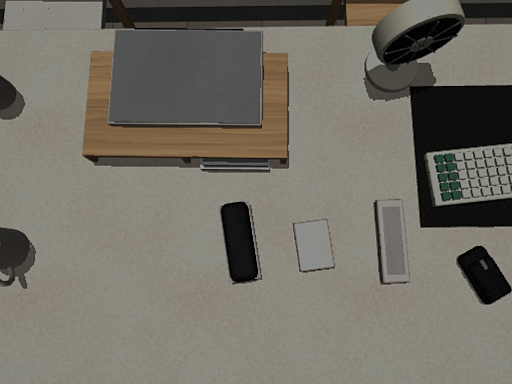

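View pics/side0.png

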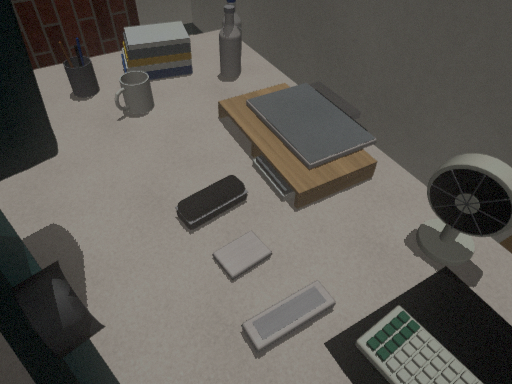

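The top view shows the case at (239,242), the drive at (313,246) and the tin at (392,242). The riser front runs from about (85,155) to (287,160), with the empty bay on the left. The side view agrees, apart from a low-confidence duplicate "glasses" hit that is really the tin. Next I'll fit the tin and riser poses precisely.

```bash
cat >> h.py <<'E'
def rect(P,z0,z1):
    m=(P[:,2]>z0)&(P[:,2]<z1); Q=P[m]
    r=cv2.minAreaRect((Q[:,:2]*1000).astype(np.float32)); b=cv2.boxPoints(r)
    e0,e1=b[1]-b[0],b[2]-b[1]
    L,W,e=(np.linalg.norm(e0),np.linalg.norm(e1),e0) if np.linalg.norm(e0)>np.linalg.norm(e1) else (np.linalg.norm(e1),np.linalg.norm(e0),e1)
    yaw=np.arctan2(e[1],e[0]); yaw=(yaw+np.pi/2)%np.pi-np.pi/2
    return np.array(r[0])/1000,L,W,np.degrees(yaw),np.median(Q[:,2])
def best(cam,q):
    s=silhouettes(cam,q); return s[0]['region'] if s else None
E
python3 - <<'E'
from h import *
np.set_printoptions(precision=4,suppress=True)
k=np.ones((3,3),np.uint8)
for cam in ('top','side'):
    c=capture(cam)
    for q,zr in (('tin_center',(.022,.036)),('glasses_center',(.035,.055)),('drive_center',(.014,.024)),('riser',(.043,.057))):
        m=best(cam,q)
        if m is None: print(cam,q,'none');continue
        P=pts(c,m); print(cam,q,rect(P,*zr))
    # riser front edge: all pts at board top height
    A=pts(c); B=A[(A[:,2]>.043)&(A[:,2]<.058)&(A[:,0]>.6)&(A[:,0]<.95)&(abs(A[:,1]-.05)<.3)]
    print('board',np.percentile(B,[1,50,99],axis=0))
    ys=np.arange(B[:,1].min(),B[:,1].max(),.01);E=[]
    for y in ys:
        s=B[(abs(B[:,1]-y)<.005)]
        if len(s)>5: E.append((y,s[:,0].min()))
    E=np.array(E);print(E.T)
    for x in (.66,.68,.70): 
        s=B[abs(B[:,0]-x)<.005]; print('x',x,'y range',s[:,1].min(),s[:,1].max())
    # desk
    D=A[(abs(A[:,0]-.5)<.05)&(abs(A[:,1]-.15)<.1)]; print('desk',np.median(D[:,2]))
E
```

```text
top tin_center (array([ 0.4825, -0.3356]), np.float32(159.10573), np.float32(53.099766), np.float32(1.316068), np.float64(0.02797972297605729))
top glasses_center (array([ 0.4836, -0.0392]), np.float32(150.40195), np.float32(53.549126), np.float32(8.657339), np.float64(0.04670430945559337))
top drive_center (array([ 0.4757, -0.1846]), np.float32(94.43698), np.float32(67.849594), np.float32(6.9423065), np.float64(0.017769376009342044))
top riser (array([0.7563, 0.0641]), np.float32(398.6238), np.float32(220.72871), np.float32(88.73225), np.float64(0.04968924822026655))
board [[ 0.6448 -0.134   0.046 ]
 [ 0.6943  0.0573  0.0497]
 [ 0.861   0.2608  0.0538]]
[[-0.1373 -0.1273 -0.1173 -0.1073 -0.0973 -0.0873 -0.0773 -0.0673 -0.0573
  -0.0473 -0.0373 -0.0273 -0.0173 -0.0073  0.0027  0.0127  0.0227  0.0327
   0.0427  0.0527  0.0627  0.0727  0.0827  0.0927  0.1027  0.1127  0.1227
   0.1327  0.1427  0.1527  0.1627  0.1727  0.1827  0.1927  0.2027  0.2127
   0.2227  0.2327  0.2427  0.2527  0.2627]
 [ 0.6429  0.6424  0.642   0.6422  0.6429  0.6426  0.6433  0.6433  0.6437
   0.6437  0.6442  0.644
[... 1267 characters left out ...]
97  0.0697  0.0797  0.0897  0.0997  0.1097  0.1197
   0.1297  0.1397  0.1497  0.1597  0.1697  0.1797  0.1897  0.1997  0.2097
   0.2197  0.2297  0.2397  0.2497  0.2597]
 [ 0.6593  0.6432  0.6436  0.6443  0.6441  0.6448  0.6445  0.6445  0.6445
   0.645   0.646   0.6464  0.6461  0.6461  0.6457  0.6467  0.6471  0.6478
   0.6477  0.6483  0.6484  0.6476  0.6489  0.6494  0.6503  0.6497  0.6496
   0.6498  0.6499  0.6504  0.6509  0.6504  0.6515  0.6513  0.6525  0.6519
   0.6524  0.6533  0.6525  0.6533  0.6539]]
x 0.66 y range -0.1359294497928696 0.26390064481761816
x 0.68 y range -0.13532623452782408 0.26331739312571434
x 0.7 y range -0.13675259643860943 0.2629365138204338
desk -0.0002563695117211569
```

```bash
python3 - <<'E'
import cv2
i=cv2.imread('pics/top0.png')[130:180,70:300]
cv2.imwrite('pics/top0c.png',cv2.resize(i,None,fx=3.4,fy=3.4,interpolation=cv2.INTER_CUBIC))
E
```

```text
(no output)
```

View pics/top0c.png

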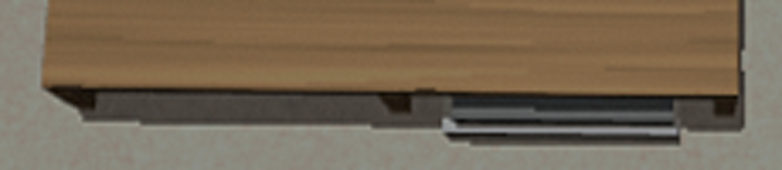

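```bash
python3 - <<'E'
from h import *
np.set_printoptions(precision=4,suppress=True,linewidth=200)
c=capture('top')
yaw=-np.radians(1.27);R=np.array([[np.cos(yaw),-np.sin(yaw)],[np.sin(yaw),np.cos(yaw)]])
K=c['intrinsics'];C=-c['R'].T@c['t']
o=np.array([.6482,.1575]) # guess
A=pts(c)
L=(A[:,:2]-o)@R
for z0,z1 in ((.003,.012),(.012,.02),(.02,.03),(.03,.037)):
    m=(abs(L[:,0])<.006)&(A[:,2]>z0)&(A[:,2]<z1)&(abs(L[:,1])<.35)
    print(z0,np.unique(np.round(L[m,1]*1000/2)*2))
# visible region depth into the bay: max local x of points with z<5mm
for y in np.arange(-.13,.13,.01):
    m=(abs(L[:,1]-y)<.005)&(A[:,2]<.005)&(L[:,0]>-.03)&(L[:,0]<.2)
    print(round(y,3),L[m,0].max() if m.any() else None,end=' | ')
i=c['image'][145:175,75:215]; cv2.imwrite('pics/zoom1.png',cv2.resize(cv2.convertScaleAbs(i,alpha=2),None,fx=5.5,fy=5.5,interpolation=cv2.INTER_NEAREST))
E
```

```text
0.003 [-344. -290. -288. -286. -284. -282. -280. -266.  -96.  -94.  -92.  -90.  -88.  -86.  -84.  -54.   14.   96.   98.  100.  102.  104.  106.  186.  234.  246.]
0.012 [-290. -288. -286. -284. -282. -280. -256. -122. -120. -118.  -96.  -94.  -92.  -90.  -88.  -86.  -84.   96.   98.  100.  102.  104.  106.  108.]
0.02 [-290. -288. -286. -284. -282. -280. -254. -252. -250. -248. -246. -244. -242. -240. -238. -236. -234. -232. -230. -228. -226. -224. -222. -220. -218. -216. -214. -212. -210. -208. -206. -204. -202.
 -200. -198. -196. -194. -192. -190. -188. -186. -184. -182. -180. -178. -176. -174. -172. -170. -168. -166. -164. -162. -160. -158. -156. -154. -152. -150. -148. -146. -144. -142. -140. -138. -136.
 -134. -132. -130. -128. -126.  -96.  -94.  -92.  -90.  -88.  -86.   96.   98.  100.  102.  104.  106.  108.]
0.03 [-292. -290. -288. -286. -284. -282. -218. -206. -192. -184. -174. -166. -162. -150. -140.  -96.  -92.  -90.  -88.  -86.   96.   98.  100.  104.  106.  108.]
-0.13 -0.013647323294943815 | -0.12 -0.01376714618141819 | -0.11 0.009955190671243364 | -0.1 0.010259881657209912 | -0.09 0.000893667775268881 | -0.08 0.009471847020476203 | -0.07 0.011857938847992367 | -0.06 0.011358854660285222 | -0.05 0.011400908238748602 | -0.04 0.010739748204109553 | -0.03 0.011163489070856543 | -0.02 0.011314666195419381 | -0.01 0.011085788795939194 | -0.0 0.010873956953712348 | 0.01 0.009767133530663032 | 0.02 0.010359079237687084 | 0.03 0.010602667803257608 | 0.04 0.010113711550611125 | 0.05 0.010298914976116751 | 0.06 0.01019890216805975 | 0.07 0.009683193657339939 | 0.08 0.011343785660378481 | 0.09 0.012170872969536825 | 0.1 0.011525879822116352 | 0.11 0.00268736582184366 | 0.12 0.008951584935551702 |
```

View pics/zoom1.png

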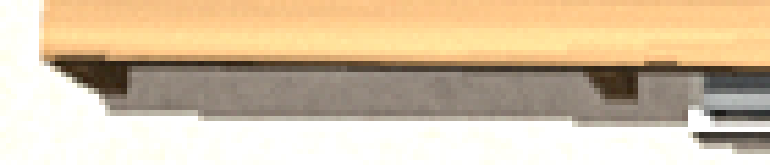

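Wall faces in the top depth put the bay's inner sides at about local y −84 and +95 mm, which is 179 mm apart against the stated 180. The bay mouth middle is therefore about (0.649, 0.163), with yaw −1.3°. The tin is at (0.483, −0.336) with yaw 1°, and its top is at 28 mm. All of these match the given sizes, so I'll grasp it 35 mm behind centre.

```bash
cat >> h.py <<'E'
def quat(a): return np.array([np.cos(a/2),np.sin(a/2),0,0])
YR=-np.radians(1.27); RO=np.array([.649,.1627])
RR=np.array([[np.cos(YR),-np.sin(YR)],[np.sin(YR),np.cos(YR)]])
E
python3 - <<'E'
from h import *
np.set_printoptions(precision=3,suppress=True)
ty=np.radians(1.05); tc=np.array([.483,-.336]); g=tc-.035*np.array([np.cos(ty),np.sin(ty)])
for s in (1,-1):
    q=quat(s*np.pi/2+ty); qr=quat(s*np.pi/2+YR)
    ok=[]
    for p,qq in ((np.r_[g,.15],q),(np.r_[g,.004],q),(np.r_[RO+RR@[-.13,0],.15],qr),(np.r_[RO+RR@[-.13,0],.007],qr),(np.r_[RO+RR@[-.025,0],.007],qr)):
        ok.append(inverse_kinematics(p,qq))
    print(s); [print(k) for k in ok]
s=1 if all(k is not None for k in ok) else 1
E
```

```text
1
[-0.768  0.356  1.659 -0.     1.127 -2.357]
[-0.768  0.552  1.782 -0.     0.807 -2.357]
[ 0.182  0.335  1.693 -0.     1.114 -1.367]
[ 0.182  0.532  1.816 -0.     0.793 -1.367]
[ 0.149  0.634  1.581 -0.     0.927 -1.4  ]
-1
[-0.768  0.356  1.659 -0.     1.127  0.785]
[-0.768  0.552  1.782 -0.     0.807  0.785]
[ 0.182  0.335  1.693 -0.     1.114  1.775]
[ 0.182  0.532  1.816 -0.     0.793  1.775]
[ 0.149  0.634  1.581 -0.     0.927  1.742]
```

```bash
python3 - <<'E'
from h import *
np.set_printoptions(precision=4,suppress=True)
ty=np.radians(1.05); tc=np.array([.483,-.336]); g=tc-.035*np.array([np.cos(ty),np.sin(ty)])
q=quat(np.pi/2+ty)
move_ptp(np.r_[g,.15],q)
c=save('wrist','w1.png'); m=best('wrist','tin_center')
if m is not None: print('wrist',rect(pts(c,m),.022,.036))
print(servo_line(np.r_[g,.004],q,rate=.1,contact_N=8),current_position(),current_force())
move_gripper(.03); print('gap',current_finger_gap(),current_force(),current_clock())
E
```

```text
wrist (array([ 0.4833, -0.336 ]), np.float32(158.77512), np.float32(51.973644), np.float32(1.1851948), np.float64(0.02842255486790528))
False [ 0.4484 -0.337   0.0046] [-0.2086 -0.2322 -0.0022]
gap 0.05152868473546825 [-0.6766  0.2824  1.4815] 5.6
```

View pics/w1.png

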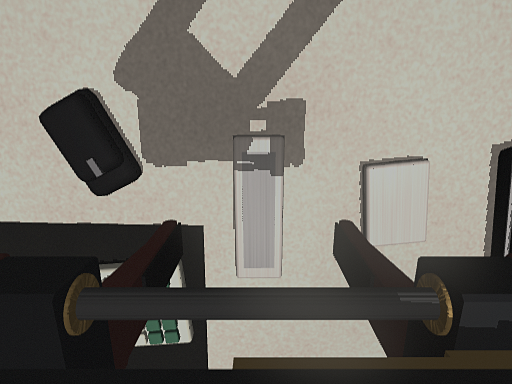

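The wrist view shows the tin at (258,205), centred between the fingers, and its measured pose agrees with the other views to within 1 mm. The gap of 51.5 mm matches the tin's width. Next I'll lift, carry and check the hold before inserting.

```bash
python3 - <<'E'
from h import *
np.set_printoptions(precision=4,suppress=True)
p=current_position(); q=quat(np.pi/2+np.radians(1.05)); qr=quat(np.pi/2+YR)
servo_line([p[0],p[1],.13],q,rate=.1)
print('gap',current_finger_gap(),current_force())
a=RO+RR@[-.14,0]
servo_line(np.r_[a,.13],qr,rate=.2)
servo_line(np.r_[a,.03],qr,rate=.1)
print(current_position(),current_finger_gap(),current_force(),current_clock())
for cam in ('top','side'):
    c=save(cam,cam+'2.png'); m=best(cam,'tin_center')
    if m is not None:
        P=pts(c,m); print(cam,rect(P,.03,.08),np.percentile(P,[1,50,99],axis=0))
        # sag: plane fit of top face
        Q=P[P[:,2]>.045]; A=np.c_[Q[:,:2],np.ones(len(Q))]; print('plane',np.linalg.lstsq(A,Q[:,2],rcond=None)[0])
E
```

```text
gap 0.05118138222516968 [-0.3302 -0.2282 -1.4982]
[0.5096 0.1659 0.0305] 0.05163150308903108 [ 0.4317  0.114  -1.3469] 10.8417
top (array([0.5438, 0.1634]), np.float32(158.72525), np.float32(52.65595), np.float32(-0.6296273), np.float64(0.05347280586386823)) [[ 0.4645  0.1293 -0.0007]
 [ 0.5815  0.1605  0.0534]
 [ 0.6373  0.1896  0.1531]]
plane [-0.0288 -0.2369  0.1095]
side (array([0.5459, 0.164 ]), np.float32(159.60954), np.float32(59.002827), np.float32(0.37587896), np.float64(0.05300928529315599)) [[0.4665 0.1349 0.0278]
 [0.5482 0.1459 0.0529]
 [0.6217 0.1888 0.0573]]
plane [-0.0201 -0.1643  0.0907]
```

View pics/top2.png

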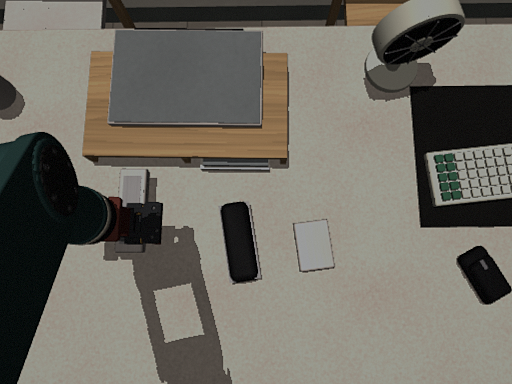

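View pics/side2.png

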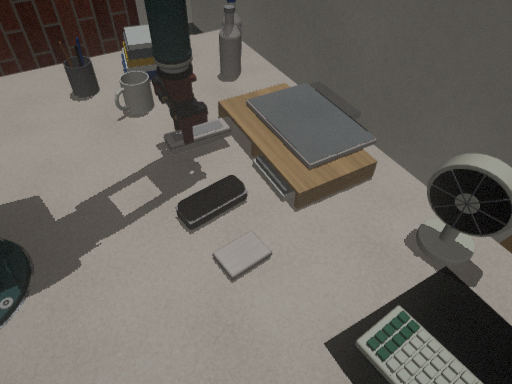

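The tin hangs level at a 53 mm top height, lined up with the bay mouth at top-view pixel (133,180). The case and drive look undisturbed. Now lower and insert.

```bash
python3 - <<'E'
from h import *
np.set_printoptions(precision=4,suppress=True)
qr=quat(np.pi/2+YR)
a=RO+RR@[-.14,0]; b=RO+RR@[-.025,0]
print(servo_line(np.r_[a,.008],qr,rate=.08,contact_N=6),current_position(),current_force())
z=max(.008,current_position()[2])
print(servo_line(np.r_[b,z],qr,rate=.06,contact_N=8),current_position(),current_force(),current_finger_gap())
for cam in ('top','side','wrist'):
    c=save(cam,cam+'3.png'); m=best(cam,'tin_center')
    if m is not None:
        P=pts(c,m); P=P[(P[:,2]<.045)]; print(cam,rect(P,.025,.045))
print(current_clock())
E
```

```text
False [0.5085 0.1657 0.0075] [-0.2275  0.0725 -2.2325]
False [0.6236 0.1633 0.008 ] [-0.1453  0.9285 -0.9922] 0.05105152899935153
side (array([0.6184, 0.1604]), np.float32(77.36559), np.float32(53.732548), np.float32(-1.7658565), np.float64(0.03167408598327806))
wrist (array([0.6178, 0.1629]), np.float32(76.49914), np.float32(52.066025), np.float32(-0.99745345), np.float64(0.032484987286384055))
13.8333
```

View pics/side3.png

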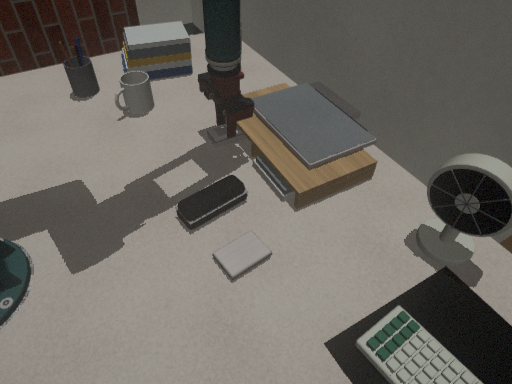

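View pics/wrist3.png

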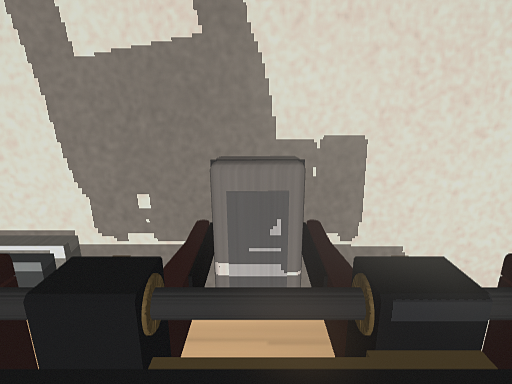

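The side and wrist views both put the tin's rear end at about x = 0.5796 and the board's front edge at 0.649, so about 69.5 mm is out and it is straight. Now lower it onto the desk, release and check.

```bash
python3 - <<'E'
from h import *
np.set_printoptions(precision=4,suppress=True)
qr=quat(np.pi/2+YR); p=current_position()
b=RO+RR@[-.025,0]
print(servo_line(np.r_[b,.0042],qr,rate=.02,contact_N=4),current_position(),current_force())
move_gripper(.085); print(current_finger_gap())
servo_line(np.r_[b,.12],qr,rate=.08)
r=RO+RR@[-.12,0]; servo_line(np.r_[r,.25],qr,rate=.2)
c=save('wrist','w4.png'); m=best('wrist','tin_center')
if m is not None: P=pts(c,m); print('wrist',rect(P,.022,.036))
goto_joints([-1.331,.359,1.51,0,1.272,-.115-1.3])
for cam in ('top','side'):
    c=save(cam,cam+'4.png')
    for q,zr in (('tin_center',(.022,.036)),('glasses_center',(.035,.055)),('drive_center',(.014,.024))):
        m=best(cam,q)
        if m is not None: print(cam,q,rect(pts(c,m),*zr))
print(current_clock(),current_position())
E
```

```text
True [0.6242 0.1633 0.004 ] [ 0.8597 -0.3715  5.875 ]
0.08502899331418011
wrist (array([0.6177, 0.1633]), np.float32(76.54504), np.float32(51.30735), np.float32(-1.9815129), np.float64(0.028291745234340804))
top tin_center (array([0.6155, 0.1624]), np.float32(73.61783), np.float32(52.332474), np.float32(-0.3939448), np.float64(0.02778285983040275))
top glasses_center (array([ 0.4834, -0.0393]), np.float32(149.91212), np.float32(53.876442), np.float32(8.824494), np.float64(0.04670644119258284))
top drive_center (array([ 0.4757, -0.1843]), np.float32(94.60042), np.float32(67.67055), np.float32(7.159363), np.float64(0.017785341711301327))
side tin_center (array([0.6193, 0.16  ]), np.float32(80.050255), np.float32(54.053665), np.float32(-2.1939318), np.float64(0.027514792363688943))
side glasses_center (array([ 0.4838, -0.0419]), np.float32(147.37782), np.float32(51.749817), np.float32(8.361141), np.float64(0.04660323923747597))
side drive_center (array([ 0.477 , -0.1857]), np.float32(95.31684), np.float32(67.55004), np.float32(6.7594485), np.float64(0.01784880205455183))
20.6833 [ 0.2087 -0.563   0.2022]
```

View pics/top4.png

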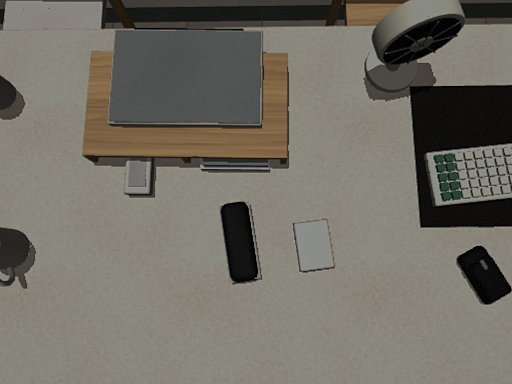

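View pics/side4.png

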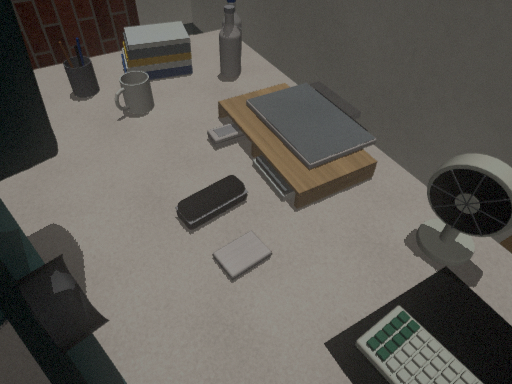

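View pics/w4.png

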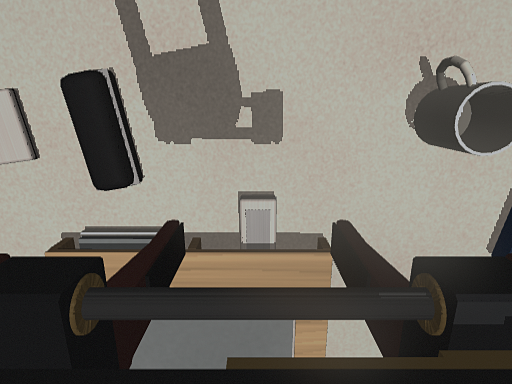

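The tin's exposed end sits at top-view pixel (138,175), flat and centred in the bay mouth, and the case and drive are where they were. Rear-end estimates of x = 0.5787 to 0.5794 give about 70 mm sticking out. I'm handing in.

```bash
python3 -c "
from bench import *
print(close_job())"
```

```text
the job is handed in; nothing more can be done
None
```

The tin is in the empty bay, and I handed the job in at about 20.7 s on the robot's clock. I gripped it across its width just behind the middle and carried it over the drive and case. I then slid it endways under the riser, set it down and moved the arm clear.

**Last checks**
- **Sticking out:** about 70–71 mm at the front, from the top and side cameras; the wrist camera's rear-end reading agrees.
- **Flat:** the tin's top is at about 28 mm, so it lies on the desk.
- **Midway:** its centreline is at y ≈ 0.160–0.163 m, and the bay's middle is at about 0.163 m.
- **Straight:** its direction read −0.4° to −2.2° depending on the camera, against the bay's −1.3°. The cameras differ by almost 2°, because only a short part of the tin shows, but the readings sit on both sides of the bay's direction.
- **Case and drive:** both moved less than 1 mm and turned less than 0.5° between the before and after pictures, which is within measurement noise.

**Disagreement:** in the first side picture the network also labelled the tin as the glasses case. I ignored that, since the positions and sizes showed which was which.

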